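Clamp a bush in the hand-cranked cam fixture

TASK

Lay the thick steel bush on the rest of the cam fixture, between the spring pad and the anvil, and then crank the camshaft clockwise (seen from above) until the follower rests on the cam's flat dwell, so that the bush stays clamped when you let go of the crank. The cam is not set at the same angle on its shaft each time: feel for the dwell by the load on the crank, and do not force the crank against the stop at the end of it. Leave the other things on the table where they are.

Things in the scene. Friction and masses are not known exactly. Their poses are not given: they have to be found in the camera images.
- bush_mid (a point): centre of the loose bush: a dark brown plain thick-walled steel cylinder, 38 mm in diameter and 58 mm long, 0.36 kg, lying on its side on the table. The point lies on its axis, half-way along and 19 mm above what it lies on; y runs along its axis. Easily gripped end to end (58 mm)
- bush: the same bush; origin at its underside as it lies at the start, 19 mm below its centre; y along its axis
- cam_fixture: the fixture, fixed to the table: a dark steel bed 240 x 100 x 10 mm carrying, in a row, the camshaft with its crank, ram guide, spring pad, rest for the bush, anvil. Origin on the table; z up; x runs along the bed from the camshaft (x = -85 mm, y = 0) past the pad to the anvil. Nothing on it but the crank and its knob is higher than 60 mm
- nest (a point): the place for the bush's centre, mid-way between pad and anvil, 41 mm above the table: the rest (36 mm wide along y) has its top at 22 mm, the bed beside it is at 10 mm. The bush lies with its axis along the fixture's y. The pad's face is 22 mm off on the camshaft side, the anvil's (40 mm wide, top at 60 mm) 22 mm off on the other, so it has 6 mm of play; past its ends the room is free
- clamp_pad: square steel pad, 30 x 30 x 8 mm, on a coil spring at the end of the ram; its origin is the fixture's origin, moved along with the pad. The cam drives the ram 11 mm towards the anvil; after about 6 mm the pad has the bush against the anvil, then its spring (30 N preload, 7.5 N/mm) is compressed and the pad stands still, so its position does not show the dwell
- shaft_axis (a point): point on the camshaft's vertical axis, 70 mm above the table. The crank arm (60 to 72 mm high) turns about it. Clockwise from above, 1.9 to 4.1 rad from the crank's start bring the follower to the beginning of the dwell; how far differs each time and cannot be read from the crank
- knob_mid (a point): centre of the crank's upright knob: a plain black cylinder, 24 mm in diameter and 48 mm high (74 to 122 mm above the table; this point at 98 mm), 65 mm from the shaft axis. It spins freely on its pin, so a gripper that holds it from above need not turn as it is led round in a circle
- crank_knob: the same knob as a body; origin at its centre. Turning it slowly takes about 1 N on the base circle and in the dwell and about 3 to 6 N on the second half of the rise, where the spring loads the bush; at the lug the force rises steeply, and 15 N there is plenty. Let go on the loaded rise, the crank springs back; in the dwell it stays
- stub_pin: bystander: a small turned pin, 25 x 36 mm, lying; origin at its underside
- elbow: bystander: a bent piece of tube, 36 x 76 x 20 mm; origin at its underside
- weld_square: bystander: a red arrow-shaped magnetic square, 85 mm; origin at its underside
- spindle_cap: bystander: a stepped cap, 64 mm wide and 55 mm high; origin at its underside
- gear_ring: bystander: a ring gear, 94 mm wide, lying; origin at its underside
- forged_arm: bystander: a rusty forged link arm, 34 x 121 x 38 mm; origin at its underside
- cam_plane (a point): point on the same axis at the height of the cam (41 mm), a steel disc under the crank arm. It has a base circle (no load), a steady spiral rise over 1.8 rad, the dwell, concentric with the shaft, over 0.55 rad, and then a lug that runs into the follower's roller and stops the crank hard
Things that resemble listed ones, but are neither listed nor needed, are in the scene too. Leave any yellow look-alike of the bush alone.

How it is judged:
By the outcome, as a careful person would: the job done as asked, in the order asked, and still so for the second after the job is handed in, with the robot touching nothing.
It also fails if it takes over 69 s, if anything falls off the work surface, if the arm or the gripper's body presses on something with over 40 N, if the wrist force passes 120 N, or if a joint passes its speed limit or range.

ROBOT

A 7-joint arm with a two-finger parallel gripper is mounted at the origin on a cart in front of the work surface, level with it; the furniture and walls round the work are solid. World frame = base frame: x ahead of the robot, y to its left, z up, the work surface at z = 0. Lengths are in m, angles in rad, forces in N, time in s.
With the tool pointing down it reaches from about 0.425 to 0.925 m from the base axis. Payload 6.8 kg.
Tool frame: the origin (TCP) lies at the very end of the fingers, on their centre line; the grasp point (between the pads) lies 19 mm behind it; z points along the fingers, y is the line along which they close (so a half turn about z gives the same grasp; the last joint's range is limited). The gripper opens to 85 mm and grips with 20 to 120 N. Pads are 22 mm wide; open, the fingers measure 114 mm over their backs; the gripper's body (76 mm by 85 mm) begins 54 mm behind the grasp point. The pads swing forward as they close: fully open they stand 13 mm farther back than shut.
Start: joints at [-1.379, 0.477, 0.022, 1.555, -0.011, 1.109, -0.083], TCP at [0.199, 0.645, 0.231] pointing down, gripper open.
Joint ranges: [-2.96, 2.96], [-0.34, 2.1], [-1.41, 1.46], [0.24, 2.44], [-1.37, 4.51], [0.17, 1.92], [-2.96, 2.96]. Speed limits (rad/s): [2.39, 2.39, 3.14, 3.14, 3.14, 3.14, 3.14].

INTERFACE

Orientations are given as a rotation vector (axis times angle).
In Python, from bench import get_obs, viewer, r gives the robot as it stands. The module is installed in compiled form; this text tells all that it offers.
- The arm moves only by the tool play_rows, never from a script. Its argument "commands" is a list that holds one entry, the list of rows, each a list of 5 numbers: the gripper's target within -1 to 1 (shut at 1, half-way at 0, fully open at -1), then the shift along the tool's x, y, z scaled (see below), then the turn about the tool's z scaled (see below). A call has 1 to 12 rows; each row is the pose to reach, as a shift and turn from the pose commanded when the call began, along the tool's axes at that moment; what a row does not reach only later rows make up. The controller multiplies each number of a shift by 0.2 m and each number of a turn by pi/2 rad. A row lasts 1/12 s, in which the tool goes at most 41.7 mm and 7.16 degrees, less where a joint would pass 70% of its speed; a pose out of reach is approached as far as the arm can. A call with a number of a shift or a turn outside -1 to 1 is refused whole. A call with a gripper value outside its range is refused whole. The fingers move at their own pace and stop on an object; "grip_force" is the grip in N (left out, the last holds). Time passes only in rows, so rows that repeat a pose let the fingers close. It gives the time, the measured TCP pose, the force, the opening and the grip force at its end, in the units of the state.
- get_obs(): the state, without advancing time (a new reading comes with each control period).
- viewer.grab_frame(name): name is "side" or "top" or "wrist"; returns a dict with "pixels" (400x640x3 uint8, red, green, blue), "fovy" (degrees; the focal length in pixels is half the picture's height over the tangent of half this angle, whatever the lens; pixels are square), "cx", "cy" (the principal point, pixels), "world_to_cam" (4x4, takes a point from world to camera coordinates); the wrist camera has in their place "hand_eye" (4x4, takes a point from camera to tool coordinates, whose origin is the TCP and whose axes are the flange's). Camera axes: x right, y up, looking along -z (the intrinsics and any distortion apply to the point x, -y, -z); pixel columns grow to the right and rows downward; lengths in m; the calibration is good to about 2 mm. A picture is of the moment at which its call begins: read the wrist's pose just before it. There is no depth.
- r.hand_in(): hands the job in; it is judged then, once.
Trained networks look in a picture, given as the dict that the camera call returned (one of the last four; its "shot" number tells which), for a name from the list of things; names that differ only in an ending like _2 or _b are one class to them, and where a whole thing is asked for, a point or a joint stands for the part that bears it (a point fixed in the world has none). Each returns a list of dicts, best first, with "score" (0 to 1); they miss things now and then, are a little off and sometimes report something else, mostly with a low value. They report only what shows in the picture. A call takes as long as a camera call. They do not tell look-alikes from the thing itself.
- viewer.trace(picture, thing): "pixels" (400x640 bool, what is visible of it) and "rect" ([left, top, right, bottom] in pixels, round what is visible of it).
The state is a dict: "clock": time; "joints": joint angles; "qvel": joint speeds; "tau": joint torques, N m; "tcp_pos": TCP position; "orientation": TCP orientation; "contact_force": force on the tool from outside, world axes, zero at the start; "moment": the same for the moment, N m; "grip_width": finger opening in m; "gripper_force": force on a finger pad.
Only numpy, scipy, OpenCV 4.12 (cv2) and the standard library are available. Lean on these libraries where they do the work, as an engineer would, in place of code of your own. Each camera call takes 0.05 s, during which the arm holds its last target. There are 200 camera calls.

## Working session

There is one attempt and no reset: what is moved stays moved. The work goes in short steps, Python scripts to look and compute and a tool call to move; the robot and the scene stay as the last step left them, time stands still between calls to the robot, and variables do not carry over. Pictures are saved under pics/ and viewed, at most 13 in all, crops included, and the job is handed in when it is done.

Besides the shell and the picture viewer there is one more tool, called as a command line: name --argument value ..., lists and objects as JSON in quotes. play_rows: Moves the arm, as the interface text tells. Shifts and turns lie within -1 to 1; 1 stands for 0.2 m of shift or pi/2 rad of turn. Its arguments: {"type":"object","properties":{"commands":{"type":"array","items":{"type":"array","items":{"type":"array","items":{"type":"number","minimum":-1,"maximum":1}}}},"grip_force":{"type":"number"}},"required":["commands"]}

```bash
mkdir -p pics
cat > h.py <<'E'
import numpy as np, cv2
from bench import get_obs, viewer, r
from scipy.spatial.transform import Rotation as R
def ray(f,u,v,T=None):
    fl=200/np.tan(np.radians(f["fovy"])/2)
    d=np.array([(u-f["cx"])/fl,-(v-f["cy"])/fl,-1])
    M=np.linalg.inv(f["world_to_cam"]) if T is None else T@f["hand_eye"]
    return M[:3,3],M[:3,:3]@d
def at(f,u,v,z,T=None):
    o,d=ray(f,u,v,T); return o+d*(z-o[2])/d[2]
def proj(f,p,T=None):
    fl=200/np.tan(np.radians(f["fovy"])/2)
    W=f["world_to_cam"] if T is None else np.linalg.inv(T@f["hand_eye"])
    c=W[:3,:3]@p+W[:3,3]; return np.array([f["cx"]+fl*c[0]/-c[2],f["cy"]+fl*c[1]/c[2]])
def tool(o=None):
    o=o or get_obs(); T=np.eye(4);T[:3,:3]=R.from_rotvec(o["orientation"]).as_matrix();T[:3,3]=o["tcp_pos"];return T
def save(f,n): cv2.imwrite("pics/"+n,f["pixels"][:,:,::-1])
E
python3 - <<'E'
from h import *
o=get_obs();print({k:np.round(v,3) for k,v in o.items()})
print(tool().round(3))
ims=[]
for n in ["top","side"]:
    f=viewer.grab_frame(n);print(n,{k:np.round(v,3).tolist() for k,v in f.items() if k!="pixels"})
    save(f,n+"0.png")
    for t in ["bush","cam_fixture","crank_knob","clamp_pad"]:
        for d in viewer.trace(f,t)[:4]:
            ys,xs=np.nonzero(d["pixels"]);print(n,t,round(d["score"],2),np.round(d["rect"]),xs.mean().round(1),ys.mean().round(1),len(xs), f["pixels"][ys,xs].mean(0).round())
E
```

```text
{'clock': np.float64(0.0), 'joints': array([-1.379,  0.478,  0.022,  1.556, -0.011,  1.109, -0.083]), 'qvel': array([-0.001, -0.002,  0.   , -0.001, -0.   , -0.   ,  0.001]), 'tau': array([-0.0000e+00, -5.9644e+01,  1.6080e+00, -2.8120e+01,  1.2000e-02,
        9.0000e-03, -0.0000e+00]), 'tcp_pos': array([0.199, 0.644, 0.23 ]), 'orientation': array([-4.690e-01, -3.106e+00,  3.000e-03]), 'contact_force': array([0.112, 0.344, 0.444]), 'moment': array([ 0.059, -0.004, -0.013]), 'gripper_force': np.float64(0.0), 'grip_width': np.float64(0.085)}
[[-0.955  0.295 -0.     0.199]
 [ 0.295  0.955 -0.002  0.644]
 [-0.    -0.002 -1.     0.23 ]
 [ 0.     0.     0.     1.   ]]
top {'fovy': 44.905, 'cx': 322.211, 'cy': 198.884, 'world_to_cam': [[-0.022, -1.0, -0.011, -0.117], [0.986, -0.023, 0.166, -0.576], [-0.166, -0.007, 0.986, -1.359], [0.0, 0.0, 0.0, 1.0]], 'shot': 1}
top bush 0.76 [448. 215. 460. 240.] 452.1 226.7 252 [206. 179.  70.]
top bush 0.64 [366. 230. 388. 252.] 376.0 239.9 279 [197. 172.  67.]
top bush 0.57 [404. 188. 426. 203.] 415.7 194.9 239 [203. 178.  69.]
top bush 0.54 [366. 202. 389. 214.] 375.9 209.4 250 [89. 79. 71.]
top cam_fixture 0.72 [242. 185. 340. 220.] 294.2 203.0 2864 [107. 107. 109.]
top clamp_pad 0.65 [306. 200. 315. 209.] 309.0 201.4 61 [153. 151. 154.]
side {'fovy': 46.681, 'cx': 315.787, 'cy': 196.848, 'world_to_cam': [[-0.967, -0.254, 0.011, 0.528], [0.174, -0.626, 0.76, -0.253], [-0.186, 0.737, 0.65, -1.364], [0.0, 0.0, 0.0, 1.0]], 'shot': 2}
side bush 0.69 [356. 146. 369. 161.] 363.5 154.6 160 [207. 179.  35.]
side bush 0.68 [352. 180. 368. 198.] 361.4 190.8 192 [208. 180.  32.]
side bush 0.63 [329. 178. 344. 193.] 336.9 186.2 176 [70. 58. 49.]
side bush 0.58 [353. 164. 370. 179.] 359.6 171.5 180 [208. 181.  37.]
side cam_fixture 0.89 [283. 198. 338. 261.] 312.0 232.3 1828 [81. 78. 80.]
```

Run:
```python
import cv2,numpy as np
a=cv2.imread("pics/top0.png")[150:280,220:480];b=cv2.imread("pics/side0.png")[130:280,240:440]
a=cv2.resize(a,None,fx=3,fy=3,interpolation=2);b=cv2.resize(b,None,fx=2,fy=2,interpolation=2)
cv2.imwrite("pics/c0.png",a)
from h import *
f=viewer.grab_frame("top")
o,d=ray(f,376,209.4);print(at(f,376,209.4,.019),at(f,294,203,.03),at(f,309,201.4,.045))
for p in [(242,185),(242,220),(340,185),(340,220)]: print(at(f,*p,.01))
```

```text
[ 0.54267741 -0.28833725  0.019     ] [ 0.56572648 -0.04716796  0.03      ] [ 0.56699793 -0.09188792  0.045     ]
[0.62739139 0.1098164  0.01      ]
[0.52147955 0.10920596 0.01      ]
[ 0.62034907 -0.18447055  0.01      ]
[ 0.51475706 -0.18152719  0.01      ]
```

View pics/c0.png

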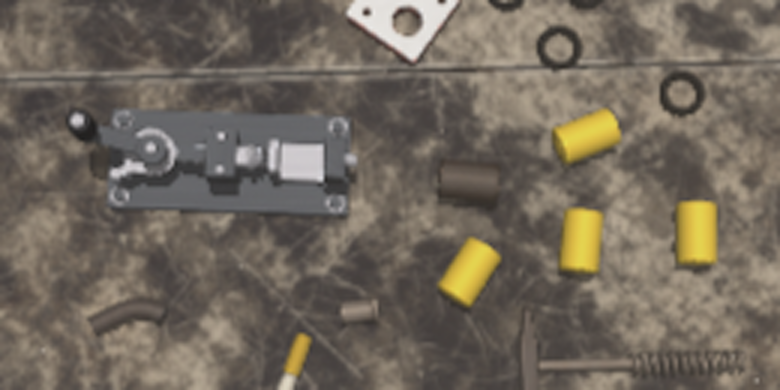

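The top view shows the fixture at px x 242–340, y 185–220, with the crank knob at (247,191). The bush candidates are three or more yellow cylinders at (452,227), (376,240), (415,195) and (415,230), and one dark brown cylinder at (376,209). Only the brown one fits the description, and this enlarged crop confirms it. Its axis runs along world y. I'll move over for a closer look.

play_rows --commands '[[[-1,-0.3,-0.13,0,-0.06],[-1,-0.5,-0.22,0,-0.12],[-1,-0.7,-0.31,0,-0.1908],[-1,-0.9,-0.4,0,-0.1908],[-1,-0.9,-0.4,0,-0.1908],[-1,-0.9,-0.4,0,-0.1908]]]'

```text
clock: 1.05
tcp_pos: [0.3556, 0.5088, 0.2317]
orientation: [0.018, 3.138, -0.004]
contact_force: [-0.2, -0.9, -0.4]
grip_width: 0.0854
gripper_force: 0.0
```

play_rows --commands '[[[-1,-0.5,-0.5,-0.1,0],[-1,-0.9,-1,-0.2,0],[-1,-0.9,-1,-0.2,0],[-1,-0.9,-1,-0.2,0],[-1,-0.9,-1,-0.2,0],[-1,-0.9,-1,-0.2,0],[-1,-0.9,-1,-0.2,0],[-1,-0.9,-1,-0.2,0]]]'

```text
clock: 1.72
tcp_pos: [0.5326, 0.3091, 0.2726]
orientation: [0.016, 3.138, -0.003]
contact_force: [-0.5, 0.6, 0.2]
grip_width: 0.0853
gripper_force: 0.0
```

play_rows --commands '[[[-1,0,-0.5,0,0],[-1,0,-1,0,0],[-1,0,-1,0,0],[-1,0,-1,0,0],[-1,0,-1,0,0],[-1,0,-1,0,0],[-1,0,-1,0,0]]]'

```text
clock: 2.3
tcp_pos: [0.5276, 0.1137, 0.2716]
orientation: [0.006, 3.141, 0.0]
contact_force: [-0.5, 0.3, -0.1]
grip_width: 0.0854
gripper_force: 0.0
```

play_rows --commands '[[[-1,0,-0.5,0,0],[-1,0,-1,0,0],[-1,0,-1,0,0],[-1,0,-1,0,0],[-1,0,-1,0,0],[-1,0,-1,0,0],[-1,0,-1,0,0]]]'

```text
clock: 2.88
tcp_pos: [0.528, -0.0849, 0.2713]
orientation: [0.003, 3.141, 0.0]
contact_force: [0.5, 0.8, 0.9]
grip_width: 0.0854
gripper_force: 0.0
```

```bash
cat > look.py <<'E'
from h import *
import sys
o=get_obs();T=tool(o);f=viewer.grab_frame("wrist");save(f,sys.argv[1])
print("j",o["joints"].round(3)); print(T.round(3)); print(f["hand_eye"].round(3),f["fovy"],f["cx"],f["cy"])
for t,z in [("bush",.019),("cam_fixture",.03),("crank_knob",.098),("clamp_pad",.05)]:
    for d in viewer.trace(f,t)[:3]:
        ys,xs=np.nonzero(d["pixels"]);print(t,round(d["score"],2),np.round(d["rect"]),xs.mean().round(1),ys.mean().round(1),len(xs),f["pixels"][ys,xs].mean(0).round(),at(f,xs.mean(),ys.mean(),z,T).round(4))
E
python3 look.py w1.png
```

```text
j [-0.223  0.208  0.312  1.861 -0.072  1.084  1.685]
[[-1.     0.002  0.     0.528]
 [ 0.002  1.     0.    -0.085]
 [-0.     0.    -1.     0.271]
 [ 0.     0.     0.     1.   ]]
[[-0.     0.947  0.322  0.083]
 [ 1.     0.     0.    -0.001]
 [ 0.     0.322 -0.947 -0.143]
 [ 0.     0.     0.     1.   ]] 69.51683257030555 320.26149404556554 196.77415707795922
bush 0.96 [141.  78. 195. 136.] 167.9 105.4 1674 [240. 228.  10.] [ 0.4526 -0.2854  0.019 ]
bush 0.95 [  4. 108.  30. 157.] 13.1 133.5 1250 [216. 195.  14.] [ 0.4883 -0.5005  0.019 ]
bush 0.63 [ 74. 184. 127. 222.] 99.8 200.6 1397 [230. 215.  10.] [ 0.5845 -0.4074  0.019 ]
cam_fixture 0.8 [254. 149. 481. 248.] 352.9 189.5 12015 [145. 143. 143.] [ 0.565  -0.0406  0.03  ]
crank_knob 0.92 [443. 213. 476. 245.] 458.5 227.7 687 [48. 46. 46.] [0.5922 0.0802 0.098 ]
crank_knob 0.64 [528.  32. 634.  89.] 579.0 59.5 3617 [125. 103.  87.] [0.4082 0.1724 0.098 ]
crank_knob 0.17 [253. 148. 476. 244.] 352.2 189.2 12091 [145. 143. 143.] [ 0.5433 -0.0494  0.098 ]
clamp_pad 0.66 [310. 179. 327. 204.] 316.5 193.6 248 [206. 202. 202.] [ 0.5644 -0.0912  0.05  ]
clamp_pad 0.58 [148. 160. 206. 189.] 176.3 171.9 1323 [116.  98.  85.] [ 0.5343 -0.273   0.05  ]
```

View pics/w1.png

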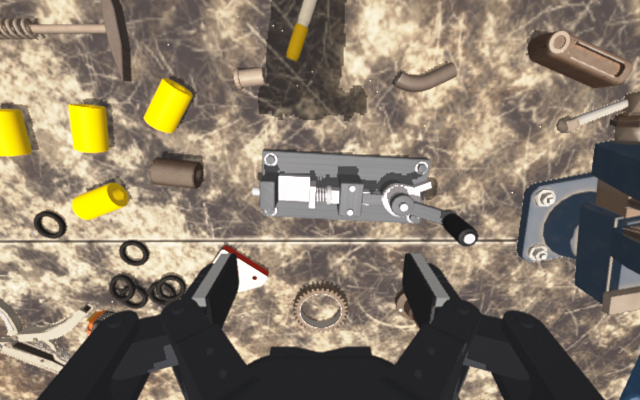

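The wrist view shows the brown bush at (176,172), the fixture spanning (260–430, 150–220) and the knob at (460,230). A blue object is at the right (520–640, 140–310) and may obstruct the crank circle, so I'll check it in the top view.

Run:
```python
from h import *
T=tool();f=viewer.grab_frame("wrist")
# brown bush silhouette edges
for n,(u,v) in dict(bush=(176.5,172.5),blueleft=(520,215),knobtop=(466,238)).items():
    for z in (.019,.05,.122): print(n,z,at(f,u,v,z,T).round(4))
d=[d for d in viewer.trace(f,"bush") if f["pixels"][d["pixels"]].mean(0)[0]<150]+[d for d in viewer.trace(f,"clamp_pad") if d["rect"][0]<250]
for x in d:
    m=x["pixels"]; print(x["score"],cv2.minAreaRect(np.argwhere(m)[:,::-1].astype(np.float32)))
t=viewer.grab_frame("side"); save(t,"side1.png")
```

```text
bush 0.019 [ 0.5437 -0.2859  0.019 ]
bush 0.05 [ 0.5359 -0.2701  0.05  ]
bush 0.122 [ 0.5179 -0.2333  0.122 ]
blueleft 0.019 [0.6066 0.2127 0.019 ]
blueleft 0.05 [0.5939 0.1894 0.05  ]
blueleft 0.122 [0.5644 0.1354 0.122 ]
knobtop 0.019 [0.6447 0.1389 0.019 ]
knobtop 0.05 [0.629  0.1215 0.05  ]
knobtop 0.122 [0.5926 0.0809 0.122 ]
0.86 ((173.80001831054688, 171.6000213623047), (54.82334899902344, 27.78377914428711), 7.125016689300537)
```

View pics/side1.png

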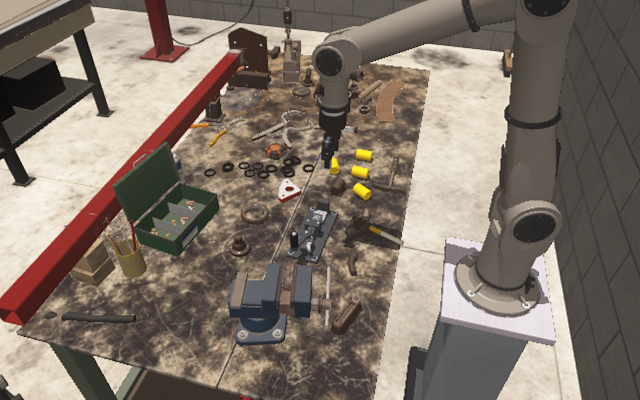

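View pics/top0.png

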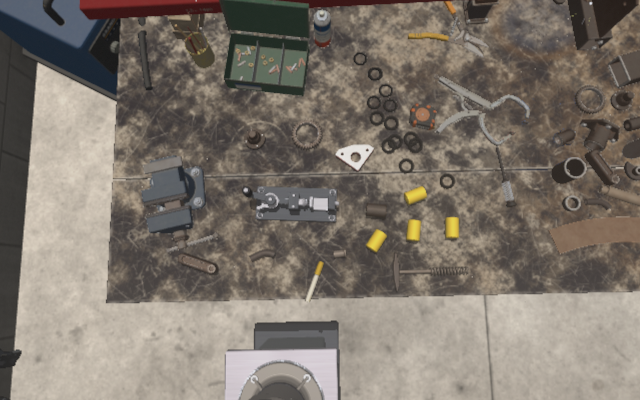

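Nothing is in the way. The blue thing is the vise, at y > 0.2, and the crank circle stays below y ≈ 0.1. The brown bush at top (376,210) and wrist (176,172) is the only non-yellow cylinder of its size. I'll move above it.

play_rows --commands '[[[-1,-0.03,-0.5,0.2,0],[-1,-0.07,-1,0.4,0],[-1,-0.07,-1,0.6,0],[-1,-0.07,-1,0.6,0],[-1,-0.07,-1,0.6,0],[-1,-0.07,-1,0.6,0],[-1,-0.07,-1,0.6,0],[-1,-0.07,-1,0.6,0]]]'

```text
clock: 4.0
tcp_pos: [0.5406, -0.2857, 0.1501]
orientation: [-0.004, -3.139, -0.0]
contact_force: [0.4, 1.6, -0.1]
grip_width: 0.0855
gripper_force: 0.0
```

Run:
```python
from h import *
T=tool();print(T.round(4));f=viewer.grab_frame("wrist");save(f,"w2.png")
px=f["pixels"].astype(int)
for t in ("bush","clamp_pad"):
  for d in viewer.trace(f,t):
    c=px[d["pixels"]].mean(0)
    if c[0]<150:
        m=d["pixels"];ys,xs=np.nonzero(m);print(t,round(d["score"],2),d["rect"],len(xs),cv2.minAreaRect(np.argwhere(m)[:,::-1].astype(np.float32)), c)
        # silhouette projected to z=.019 plane
        P=np.array([at(f,u,v,.019,T)[:2] for u,v in zip(xs[::5],ys[::5])],np.float32); print(cv2.minAreaRect(P*1000))
```

```text
[[-1.000e+00  2.800e-03 -2.500e-03  5.406e-01]
 [ 2.800e-03  1.000e+00  3.000e-04 -2.857e-01]
 [ 2.500e-03  3.000e-04 -1.000e+00  1.501e-01]
 [ 0.000e+00  0.000e+00  0.000e+00  1.000e+00]]
bush 0.83 [291.1, 170.2, 351.5, 213.6] 2412 ((320.8719177246094, 189.65243530273438), (62.17295837402344, 40.41794204711914), 6.34019136428833) [122.62893864 104.16003317  89.73300166]
((543.182861328125, -286.2317199707031), (62.0947380065918, 41.96699905395508), 83.38912963867188)
clamp_pad 0.85 [505.8, 201.1, 547.6, 243.2] 1191 ((524.6000366210938, 222.80003356933594), (42.93250274658203, 33.98823165893555), 26.56505012512207) [142.15533165 137.41225861 136.36020151]
((578.7688598632812, -77.39750671386719), (49.39703369140625, 33.22970199584961), 63.56247329711914)
```

View pics/w2.png

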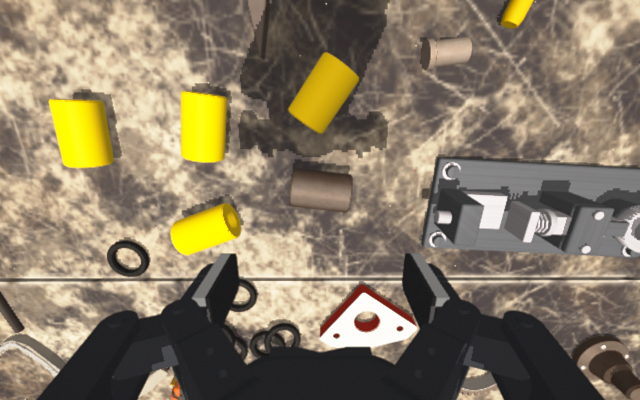

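The brown bush is at px (321,190), world (0.543, −0.286), with its axis at 83.4°. Its apparent size of 62×42 mm fits 58×38. The descent is clear of the yellow bushes.

play_rows --commands '[[[-1,-0.013,0,0.2,0.071],[-1,-0.013,0,0.4,0.071],[-1,-0.013,0,0.6,0.071],[-1,-0.013,0,0.68,0.071],[-1,-0.013,0,0.72,0.071],[-1,-0.013,0,0.725,0.071],[-1,-0.013,0,0.725,0.071]]]'

```text
clock: 4.73
tcp_pos: [0.5454, -0.2844, 0.0075]
orientation: [0.173, 3.135, -0.0]
contact_force: [0.5, 0.1, 0.9]
grip_width: 0.0852
gripper_force: 0.0
```

play_rows --commands '[[[1,0,0,0,0],[1,0,0,0,0],[1,0,0,0,0],[1,0,0,0,0],[1,0,0,0,0],[1,0,0,0,0],[1,0,0,0,0],[1,0,0,0,0]]]' --grip_force 50

```text
clock: 5.4
tcp_pos: [0.5457, -0.2853, 0.0084]
orientation: [0.175, 3.133, -0.001]
contact_force: [-1.2, 1.7, 7.3]
grip_width: 0.057
gripper_force: 52.4
```

play_rows --commands '[[[1,0,0,-0.1,0],[1,0,0,-0.3,0],[1,0,0,-0.5,0],[1,0.05,0.2,-0.7,0],[1,0.1,0.4,-0.9,0],[1,0.15,0.6,-0.95,0],[1,0.18,0.8,-0.95,0],[1,0.185,0.985,-0.95,0],[1,0.185,0.985,-0.95,0],[1,0.185,0.985,-0.95,0],[1,0.185,0.985,-0.95,0]]]'

```text
clock: 6.32
tcp_pos: [0.5293, -0.0831, 0.1968]
orientation: [0.169, 3.136, 0.001]
contact_force: [0.2, -1.1, -2.9]
grip_width: 0.057
gripper_force: 56.3
```

Run:
```python
from h import *
o=get_obs();T=tool(o);print(T.round(4),o["joints"].round(2),o["grip_width"]);f=viewer.grab_frame("wrist");save(f,"w3.png")
for t,z in [("cam_fixture",.01),("crank_knob",.098),("clamp_pad",.05)]:
    for d in viewer.trace(f,t)[:2]:
        m=d["pixels"];ys,xs=np.nonzero(m);print(t,round(d["score"],2),np.round(d["rect"]),at(f,xs.mean(),ys.mean(),z,T).round(4),cv2.minAreaRect(np.argwhere(m)[:,::-1].astype(np.float32)))
im=f["pixels"][:,:,::-1]
cv2.imwrite("pics/w3c.png",cv2.resize(im[90:290,180:580],None,fx=2,fy=2,interpolation=2))
```

```text
[[-9.942e-01  1.078e-01  7.000e-04  5.293e-01]
 [ 1.078e-01  9.942e-01  7.000e-04 -8.310e-02]
 [-6.000e-04  7.000e-04 -1.000e+00  1.968e-01]
 [ 0.000e+00  0.000e+00  0.000e+00  1.000e+00]] [-0.27  0.3   0.38  1.95 -0.14  0.92  1.64] 0.056996303654169245
cam_fixture 0.63 [236. 154. 532. 267.] [ 0.5701 -0.0261  0.01  ] ((388.65557861328125, 201.55523681640625), (292.5086669921875, 103.50918579101562), 6.146625518798828)
cam_fixture 0.26 [304. 310. 371. 351.] [ 0.7591 -0.0862  0.01  ] ((335.892333984375, 330.6384582519531), (36.71428298950195, 65.61437225341797), 82.87498474121094)
crank_knob 0.62 [483. 222. 532. 268.] [0.5931 0.0808 0.098 ] ((503.8800354003906, 245.1600341796875), (58.00000762939453, 27.200000762939453), 36.869895935058594)
clamp_pad 0.69 [481. 225. 533. 270.] [0.6225 0.1121 0.05  ] ((503.5878601074219, 245.27703857421875), (57.310089111328125, 27.434444427490234), 35.53767776489258)
clamp_pad 0.57 [308. 196. 330. 226.] [ 0.5622 -0.0914  0.05  ] ((318.5, 211.0), (26.0, 21.0), 90.0)
```

View pics/w3c.png

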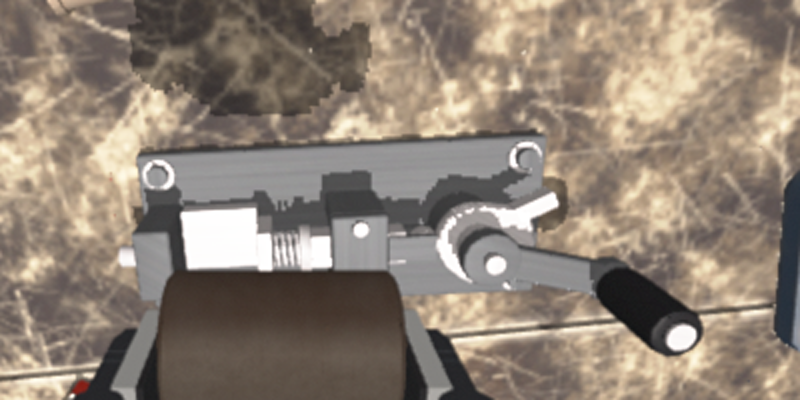

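Run:
```python
from h import *
T=tool();f=viewer.grab_frame("wrist")
g=lambda u,v,z: at(f,180+u/2,90+v/2,z,T)[:2]
a,b=g(138,155,.01),g(545,133,.01); ax=(a-b)/np.linalg.norm(a-b); ay=np.array([-ax[1],ax[0]])
c=(a+b)/2+.05*ay
print("corners",a,b,np.linalg.norm(a-b),"yaw",np.degrees(np.arctan2(ax[1],ax[0])),"centre",c)
for n,u,v,z in [("screw1",158,174,.012),("screw2",525,157,.012),("hub",496,265,.075),("knob",682,337,.122),("restTL",183,211,.022),("restTR",257,207,.022),("anvTL",135,205,.06),("anvTR",183,208,.06)]:
    p=g(u,v,z);d=p-c;print(n,p.round(4),"fix",(d@ax*1000).round(1),(d@ay*1000).round(1))
# top camera check: bed centre projected to pixels
```

```text
corners [ 0.51219057 -0.16991987] [0.52624963 0.06564498] 0.23598401327799665 yaw -93.41549441764474 centre [ 0.56913129 -0.05511626]
screw1 [ 0.5243 -0.1599] fix 107.3 -38.5
screw2 [0.5386 0.0537] fix -106.8 -36.9
hub [0.5749 0.0151] fix -70.4 1.6
knob [0.5951 0.078 ] fix -134.5 18.0
restTL [ 0.5455 -0.147 ] fix 93.2 -18.1
restTR [ 0.548 -0.104] fix 50.1 -18.2
anvTL [ 0.5276 -0.1626] fix 109.7 -35.0
anvTR [ 0.532  -0.1385] fix 85.5 -32.1
```

Run:
```python
from h import *
f=viewer.grab_frame("top");T=tool();w=viewer.grab_frame("wrist")
yaw=np.radians(-93.415);ax=np.array([np.cos(yaw),np.sin(yaw)]);ay=np.array([-ax[1],ax[0]]);c=np.array([.56913,-.05512])
F=lambda x,y,z:np.r_[c+x*ax+y*ay,z]
im=cv2.resize(f["pixels"][170:240,230:350,::-1],None,fx=6,fy=6,interpolation=2)
im2=cv2.resize(w["pixels"][140:280,220:540,::-1],None,fx=2.25,fy=2.25,interpolation=2)
def mk(p,col):
    q=proj(f,p);cv2.circle(im,tuple(int(v) for v in (q+.5-[230,170])*6),3,col,-1)
    q=proj(w,p,T);cv2.circle(im2,tuple(int(v) for v in (q+.5-[220,140])*2.25),3,col,-1)
for s in(-1,1):
    for t in (-1,1): mk(F(s*.12,t*.05,.01),(0,255,255)); mk(F(.0715+s*.022,t*.018,.022),(0,0,255))
    mk(F(.0935,s*.02,.06),(255,0,255)); mk(F(.0495,s*.015,.056),(0,255,0))
mk(F(-.0704,0,.072),(255,255,0)); mk(np.array([.594,.08,.122]),(255,255,0))
im2=im2[:, :720]; print(im.shape,im2.shape)
h=np.zeros((800,720,3),np.uint8);out=np.vstack([im,im2[:,:720]]);out=cv2.resize(out,None,fx=.8,fy=.8);print(out.shape);cv2.imwrite("pics/chk.png",out)
```

```text
(420, 720, 3) (315, 720, 3)
(588, 576, 3)
```

View pics/chk.png

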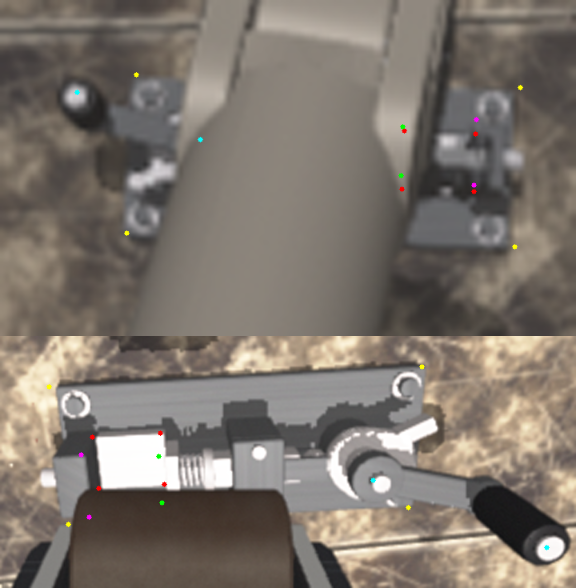

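The overlays fit to about 2–3 mm, and the bed isn't centred on the origin. I'll refine the nest from the bright rest patch in several stored pictures.

Run:
```python
from h import *
f=viewer.grab_frame("top");w=viewer.grab_frame("wrist");T3=tool()
T1=np.array([[-1,.002,0,.528],[.002,1,0,-.0849],[0,0,-1,.2713],[0,0,0,1]])
print(at(f,300,200,0)-0)
for n,fr,T,box in [("w1.png",w,T1,(262,165,318,215)),("w3.png",w,T3,(262,185,320,228)),("top0.png",f,None,(305,190,335,218))]:
    im=cv2.imread("pics/"+n);g=im.min(2);x0,y0,x1,y1=box
    for th in (190,215) if n[0]=="w" else (130,150):
        m=np.zeros_like(g);m[y0:y1,x0:x1]=(g[y0:y1,x0:x1]>th)
        k,l,s,_=cv2.connectedComponentsWithStats(m);i=1+s[1:,4].argmax()
        ys,xs=np.nonzero(l==i);P=np.array([at(fr,u,v,.022,T)[:2] for u,v in zip(xs,ys)],np.float32)
        print(n,th,s[i],cv2.minAreaRect(P*1000), P.mean(0))
    if n=="w3.png" : print(g[200,262:320:1])
    if n=="top0.png": print(g[204,300:345]); print(g[196:216,320])
```

```text
[ 0.57926659 -0.06332919  0.        ]
w1.png 190 [278 176  40  33 919] ((571.1210327148438, -118.71607971191406), (56.89543151855469, 46.409889221191406), 86.1808853149414) [ 0.56765413 -0.12020782]
w1.png 215 [279 176  37  32 871] ((570.4874877929688, -119.78913879394531), (51.60959243774414, 45.05637741088867), 86.59061431884766) [ 0.56733245 -0.12032367]
w3.png 190 [ 270  194   46   31 1175] ((565.5137939453125, -123.66947174072266), (52.353965759277344, 37.95985794067383), 83.52719116210938) [ 0.56576264 -0.12432398]
w3.png 215 [ 271  194   45   31 1151] ((565.5676879882812, -123.19977569580078), (51.37781524658203, 37.96010208129883), 83.52928161621094) [ 0.5657866  -0.12423278]
[ 63  62  63  63  59  58  54  55 116 229 255 254 254 254 254 254 254 254
 254 254 254 254 254 254 254 254 254 254 254 254 254 254 254 254 254 254
 254 254 254 254 254 254 254 255 255 255 164 118 120 119 120 121 121 111
  84  79  80  79]
top0.png 130 [309 196  19  15 218] ((565.6064453125, -117.96519470214844), (55.85505294799805, 38.2791862487793), 83.85055541992188) [ 0.5648588 -0.1190401]
top0.png 150 [313 198  15  12 171] ((563.74462890625, -123.48454284667969), (41.36875534057617, 32.91435241699219), 88.65849304199219) [ 0.5636548  -0.12455307]
[157 159 148 132 125 121 106  90  90 150 208 183 144 156 200 200 200 201
 200 201 201 201 201 201 201 201 200 177  91 103 102 101 101 100 100 113
 136 140 134 100  91  89  98  96  82]
[101  98 172 201 201 201 202 202 201 199 198 202 202 170 104  90 103 103
 103 103]
```

Run:
```python
from h import *
f=viewer.grab_frame("top");w=viewer.grab_frame("wrist");T=tool();print(T[:3,3])
print("cam top",np.linalg.inv(f["world_to_cam"])[:3,3],"wrist",(T@w["hand_eye"])[:3,3])
for u in (312.5,327.4): print("top",[at(f,u,203.6,z).round(4)[:2] for z in (.022,.056,.06)])
for v in (197.4,209.4): print("top y",at(f,320,v,.022).round(4))
for u in (270.2,307.7): print("w3",[at(w,u,200,z,T).round(4)[:2] for z in (.022,.026)])
print("w3 near edge",at(w,289,193.7,.022,T))
```

```text
[ 0.529334   -0.08519079  0.19619154]
cam top [ 0.33948781 -0.14051119  1.43450878] wrist [ 0.44654463 -0.07712492  0.33946829]
top [array([ 0.5639, -0.1013]), array([ 0.5585, -0.1023]), array([ 0.5579, -0.1024])]
top [array([ 0.5629, -0.1453]), array([ 0.5575, -0.1452]), array([ 0.5569, -0.1452])]
top y [ 0.582  -0.1239  0.022 ]
top y [ 0.5461 -0.1231  0.022 ]
w3 [array([ 0.5512, -0.1479]), array([ 0.5499, -0.147 ])]
w3 [array([ 0.5561, -0.1044]), array([ 0.5547, -0.104 ])]
w3 near edge [ 0.54600498 -0.12493101  0.022     ]
```

Run:
```python
from h import *
w=viewer.grab_frame("wrist");g=w["pixels"].astype(int)
col=w["pixels"][:,320].astype(int);print(col[218:235].tolist())
from scipy.optimize import brentq
T=np.eye(4)
for row in (225.5,226.5):
    o,d=ray(w,320.3,row,T)
    for zc in (-.0106,-.013):
        def k(x0):
            v=np.array([x0-o[0],zc-o[2]]);dd=np.array([d[0],d[2]])/np.hypot(d[0],d[2]);return v[0]*dd[1]-v[1]*dd[0]
        xs=np.linspace(-.03,.03,2001);vals=np.array([abs(k(x)) for x in xs]);print(row,zc,xs[np.nonzero(np.diff(np.sign(vals-.019)))[0]])
```

```text
[[226, 219, 218], [206, 197, 196], [188, 182, 179], [186, 180, 177], [171, 168, 166], [151, 148, 149], [125, 122, 122], [78, 74, 71], [52, 41, 37], [53, 42, 34], [56, 44, 37], [58, 45, 39], [59, 46, 39], [59, 46, 39], [60, 48, 40], [62, 49, 41], [62, 49, 42]]
225.5 -0.0106 [0.00189]
225.5 -0.013 [0.003]
226.5 -0.0106 [0.00132]
226.5 -0.013 [0.0024]
```

play_rows --commands '[[[1,-0.05,-0.05,0,0.08],[1,-0.1,-0.1,0,0.16],[1,-0.15,-0.15,0,0.24],[1,-0.195,-0.185,0,0.32],[1,-0.195,-0.185,0,0.4],[1,-0.195,-0.185,0,0.48],[1,-0.195,-0.185,0,0.56],[1,-0.195,-0.185,0,0.64],[1,-0.195,-0.185,0,0.71],[1,-0.195,-0.185,0,0.78],[1,-0.195,-0.185,0,0.85],[1,-0.195,-0.185,0,0.92]]]'

```text
clock: 7.92
tcp_pos: [0.5641, -0.1257, 0.1963]
orientation: [-2.211, -2.231, -0.0]
contact_force: [-0.5, 0.5, -3.8]
grip_width: 0.0568
gripper_force: 56.3
```

play_rows --commands '[[[1,0,0,0.15,0.03],[1,0,0,0.3,0.05],[1,0,0,0.4,0.05],[1,0,0,0.4,0.05],[1,0,0,0.4,0.05],[1,0,0,0.4,0.05]]]'

```text
clock: 8.42
tcp_pos: [0.565, -0.1264, 0.1175]
orientation: [2.291, 2.148, 0.002]
contact_force: [0.5, -0.2, -3.8]
grip_width: 0.0571
gripper_force: 56.1
```

Run:
```python
from h import *
o=get_obs();T=tool(o);print(T.round(4),o["joints"].round(2),np.degrees(np.arctan2(T[1,1],T[0,1])))
d=np.array([.564,-.1262,.053])-T[:3,3];print((T[:3,:3].T@d/.2).round(4))
```

```text
[[ 6.440e-02  9.979e-01  1.800e-03  5.650e-01]
 [ 9.979e-01 -6.440e-02 -4.000e-04 -1.264e-01]
 [-3.000e-04  1.800e-03 -1.000e+00  1.175e-01]
 [ 0.000e+00  0.000e+00  0.000e+00  1.000e+00]] [-0.38  0.53  0.66  1.92 -0.44  0.83  0.45] -3.694049869679504
[ 0.0005 -0.0055  0.3227]
```

play_rows --commands '[[[1,0,-0.005,0.08,0],[1,0,-0.005,0.15,0],[1,0,-0.005,0.2,0],[1,0,-0.005,0.23,0],[1,0,-0.005,0.26,0],[1,0,-0.005,0.28,0],[1,0,-0.005,0.285,0]]]'

```text
clock: 9.0
tcp_pos: [0.5631, -0.1259, 0.0592]
orientation: [-2.292, -2.149, -0.0]
contact_force: [0.1, -0.2, -3.7]
grip_width: 0.0572
gripper_force: 56.3
```

play_rows --commands '[[[1,0,0,0.01,0],[1,0,0,0.02,0],[1,0,0,0.025,0],[1,0,0,0.03,0],[1,0,0,0.03,0]]]'

```text
clock: 9.42
tcp_pos: [0.563, -0.1259, 0.0532]
orientation: [-2.292, -2.149, 0.0]
contact_force: [1.0, -0.3, -4.6]
grip_width: 0.0572
gripper_force: 56.3
```

play_rows --commands '[[[1,0,0,0.005,0],[1,0,0,0.01,0],[1,0,0,0.014,0],[1,0,0,0.014,0]]]'

```text
clock: 9.75
tcp_pos: [0.5629, -0.1258, 0.0503]
orientation: [-2.292, -2.149, 0.0]
contact_force: [0.1, 0.4, -3.2]
grip_width: 0.0569
gripper_force: 56.3
```

play_rows --commands '[[[1,0,0,0.005,0],[1,0,0,0.008,0],[1,0,0,0.008,0]]]'

```text
clock: 10.0
tcp_pos: [0.5629, -0.1258, 0.0487]
orientation: [-2.292, -2.148, 0.0]
contact_force: [-0.4, -0.2, -3.8]
grip_width: 0.0572
gripper_force: 56.3
```

play_rows --commands '[[[1,0,0,0.005,0],[1,0,0,0.01,0],[1,0,0,0.01,0]]]'

```text
clock: 10.25
tcp_pos: [0.5629, -0.1258, 0.0467]
orientation: [-2.292, -2.149, 0.0]
contact_force: [-0.8, 0.3, -3.0]
grip_width: 0.0573
gripper_force: 56.3
```

Run:
```python
from h import *
w=viewer.grab_frame("wrist");s=viewer.grab_frame("side")
a=cv2.resize(w["pixels"][140:340,200:460,::-1],None,fx=2,fy=2,interpolation=2);b=cv2.resize(s["pixels"][195:270,270:345,::-1],None,fx=5.33,fy=5.33,interpolation=2)[:400,:280+0]
b=cv2.resize(s["pixels"][195:270,280:332,::-1],(277,400),interpolation=2)
cv2.imwrite("pics/n1.png",np.hstack([a,b]))
```

```text
(no output)
```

View pics/n1.png

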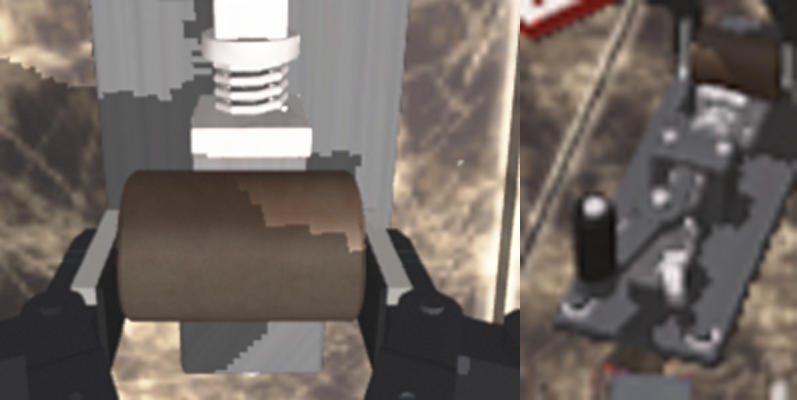

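The bush sits over the rest between pad and anvil, at crop (242,245). The pad is at (252,150), so it is about 2 mm off centre along its axis, which is fine. I'll lower it until it touches.

play_rows --commands '[[[1,0,0,0.005,0],[1,0,0,0.01,0],[1,0,0,0.01,0]]]'

```text
clock: 10.6
tcp_pos: [0.5629, -0.1258, 0.0447]
orientation: [-2.292, -2.148, 0.0]
contact_force: [-0.7, -0.4, -4.2]
grip_width: 0.0569
gripper_force: 56.3
```

play_rows --commands '[[[1,0,0,0.005,0],[1,0,0,0.008,0],[1,0,0,0.008,0]]]'

```text
clock: 10.85
tcp_pos: [0.5629, -0.1258, 0.0431]
orientation: [-2.292, -2.149, 0.0]
contact_force: [-1.0, -0.0, -3.3]
grip_width: 0.0571
gripper_force: 56.3
```

play_rows --commands '[[[1,0,0,0.005,0],[1,0,0,0.01,0],[1,0,0,0.01,0]]]'

```text
clock: 11.1
tcp_pos: [0.5629, -0.1258, 0.0411]
orientation: [-2.292, -2.148, 0.0]
contact_force: [0.6, -0.1, -3.7]
grip_width: 0.057
gripper_force: 56.3
```

play_rows --commands '[[[1,0,0,0.005,0],[1,0,0,0.008,0],[1,0,0,0.008,0]]]'

```text
clock: 11.35
tcp_pos: [0.5629, -0.1258, 0.0396]
orientation: [-2.292, -2.149, 0.0]
contact_force: [0.3, 0.6, -3.6]
grip_width: 0.0568
gripper_force: 56.3
```

Run:
```python
from h import *
T=tool();w=viewer.grab_frame("wrist");col=w["pixels"][:,320].astype(int);print(T[:3,3],get_obs()["contact_force"]);
print(w["pixels"][205:240,320,0].tolist(),w["pixels"][285:312,320,0].tolist())
for x in (0,.002):
  for zc in (-.0106,-.006,-.002,.002):
    # silhouette rows of cylinder
    t=np.linspace(0,2*np.pi,200);r_=[proj(w,np.array([x+.019*np.cos(a),0,zc+.019*np.sin(a)]),np.eye(4))[1] for a in t];print(x,zc,min(r_),max(r_))
```

```text
[ 0.56294366 -0.12583057  0.03955108] [-0.22703823  0.62689259 -3.30624303]
[138, 138, 136, 142, 225, 250, 254, 254, 253, 253, 253, 253, 253, 253, 253, 253, 254, 255, 255, 209, 103, 56, 58, 63, 66, 71, 76, 78, 81, 81, 75, 69, 68, 70, 68] [98, 99, 99, 99, 98, 97, 95, 94, 94, 92, 89, 88, 88, 86, 79, 70, 66, 67, 67, 67, 68, 73, 80, 84, 84, 84, 83]
0 -0.0106 226.12484173161712 300.68910288380476
0 -0.006 222.61327209613705 294.82368119898877
0 -0.002 219.7107476350688 290.00407854177854
0 0.002 216.94115423113038 285.42179331452814
0.002 -0.0106 222.68059349818247 297.3801570072372
0.002 -0.006 219.24671639596937 291.59833345894833
0.002 -0.002 216.41179323778675 286.8390556310412
0.002 0.002 213.69857364788854 282.3246135391722
```

The sign in my height sum was wrong. The bush centre sits 10 mm above the TCP, so contact is expected at TCP ≈ 0.031. The finger clearance is still fine, so I'll keep lowering.

play_rows --commands '[[[1,0,0,0.01,0],[1,0,0,0.02,0],[1,0,0,0.03,0],[1,0,0,0.035,0],[1,0,0,0.035,0]]]'

```text
clock: 11.82
tcp_pos: [0.5628, -0.1258, 0.0323]
orientation: [-2.292, -2.148, 0.001]
contact_force: [-0.2, -0.2, -3.2]
grip_width: 0.0574
gripper_force: 56.3
```

play_rows --commands '[[[1,0,0,0.004,0],[1,0,0,0.008,0],[1,0,0,0.008,0]]]'

```text
clock: 12.07
tcp_pos: [0.563, -0.1259, 0.031]
orientation: [-2.292, -2.149, 0.0]
contact_force: [0.1, 0.6, -3.4]
grip_width: 0.0571
gripper_force: 56.3
```

play_rows --commands '[[[1,0,0,0.004,0],[1,0,0,0.006,0],[1,0,0,0.006,0]]]'

```text
clock: 12.32
tcp_pos: [0.5631, -0.1259, 0.0304]
orientation: [-2.292, -2.148, -0.001]
contact_force: [-2.1, 0.6, 4.8]
grip_width: 0.0573
gripper_force: 57.3
```

play_rows --commands '[[[1,0,0,0.004,0],[1,0,0,0.004,0],[1,0,0,0.004,0]]]'

```text
clock: 12.57
tcp_pos: [0.5631, -0.1259, 0.0304]
orientation: [-2.292, -2.148, -0.002]
contact_force: [-4.0, 1.7, 12.8]
grip_width: 0.0572
gripper_force: 58.4
```

The bush is seated, with contact at exactly the expected height. I'll release it and lift.

play_rows --commands '[[[1,0,0,-0.01,0],[0.2,0,0,-0.01,0],[-0.5,0,0,-0.01,0],[-1,0,0,-0.01,0],[-1,0,0,-0.01,0],[-1,0,0,-0.01,0],[-1,0,0,-0.1,0],[-1,0,0,-0.3,0],[-1,0,0,-0.5,0],[-1,0,0,-0.65,0],[-1,0,0,-0.65,0],[-1,0,0,-0.65,0]]]'

```text
clock: 13.57
tcp_pos: [0.5643, -0.126, 0.161]
orientation: [2.29, 2.147, 0.005]
contact_force: [-0.2, 0.7, 0.3]
grip_width: 0.0852
gripper_force: 0.0
```

Run:
```python
from h import *
o=get_obs();T=tool(o);w=viewer.grab_frame("wrist");print(T.round(4),o["joints"].round(2))
save(w,"n2.png")
for t,z in [("bush",.041),("crank_knob",.098)]:
    for d in viewer.trace(w,t)[:3]:
        m=d["pixels"];ys,xs=np.nonzero(m);P=np.array([at(w,u,v,z,T)[:2] for u,v in zip(xs[::5],ys[::5])],np.float32)
        print(t,round(d["score"],2),np.round(d["rect"]),w["pixels"][m].mean(0).round(),cv2.minAreaRect(P*1000))
tgt=np.array([.594,.080,.17]);print((T[:3,:3].T@(tgt-T[:3,3])/.2).round(3))
```

```text
[[ 6.430e-02  9.979e-01  4.200e-03  5.643e-01]
 [ 9.979e-01 -6.430e-02  2.000e-04 -1.260e-01]
 [ 5.000e-04  4.100e-03 -1.000e+00  1.610e-01]
 [ 0.000e+00  0.000e+00  0.000e+00  1.000e+00]] [-0.42  0.47  0.71  1.9  -0.39  0.91  0.41]
bush 0.78 [220. 297. 268. 340.] [241. 230.  11.] ((469.9542541503906, -273.73040771484375), (48.03547668457031, 39.32227325439453), 58.7780647277832)
[ 1.038  0.082 -0.044]
```

View pics/n2.png

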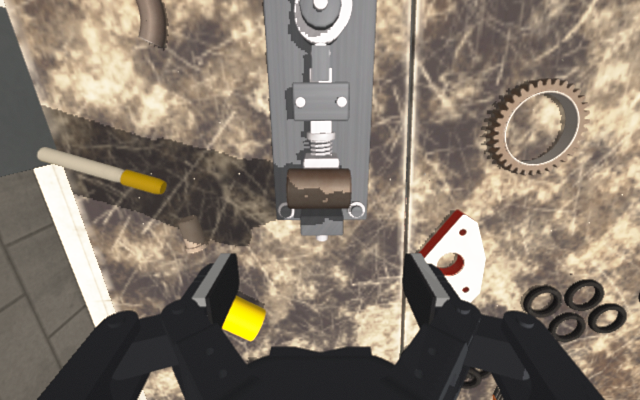

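The bush lies on the rest at px (319,188), square between the pad (320,163) and the anvil (320,220), and it is free. Next is the knob.

play_rows --commands '[[[-1,0.2,0.02,-0.1,0],[-1,0.4,0.04,-0.2,0],[-1,0.6,0.06,-0.2,0],[-1,0.8,0.08,-0.2,0],[-1,0.95,0.08,-0.2,0],[-1,0.95,0.08,-0.2,0],[-1,0.95,0.08,-0.2,0],[-1,0.95,0.08,-0.2,0],[-1,0.95,0.08,-0.2,0]]]'

```text
clock: 14.47
tcp_pos: [0.5906, 0.0607, 0.1984]
orientation: [-2.295, -2.146, 0.003]
contact_force: [-0.4, -0.4, 0.6]
grip_width: 0.0857
gripper_force: 0.0
```

```bash
cat > kn.py <<'E'
from h import *
o=get_obs();T=tool(o);w=viewer.grab_frame("wrist");f=viewer.grab_frame("top");s=viewer.grab_frame("side");print(T[:3,3].round(4),o["joints"].round(2))
for n,fr,TT in (("wrist",w,T),("top",f,None),("side",s,None)):
    for d in viewer.trace(fr,"crank_knob")[:1]:
        m=d["pixels"];ys,xs=np.nonzero(m);u,v=xs.mean(),ys.mean()
        print(n,round(d["score"],2),np.round(d["rect"]),w["pixels"][m].mean(0).round(),[at(fr,u,v,z,TT).round(4)[:2] for z in (.098,.122)])
save(w,"k.png")
E
python3 kn.py
```

```text
[0.5906 0.0607 0.1984] [-0.74  0.45  0.72  1.82 -0.35  1.    0.05]
wrist 0.66 [312. 158. 337. 196.] [59. 57. 58.] [array([0.5932, 0.0799]), array([0.5935, 0.086 ])]
top 0.48 [250. 186. 337. 219.] [121. 117. 114.] [array([ 0.5558, -0.0477]), array([ 0.5519, -0.0494])]
side 0.48 [289. 231. 298. 248.] [126. 125. 126.] [array([0.5941, 0.0791]), array([0.5869, 0.1013])]
```

Run:
```python
from h import *
w=viewer.grab_frame("wrist")
T=np.eye(4);T[:3,:3]=np.array([[.0643,.9979,.0042],[.9979,-.0643,.0002],[.0005,.0041,-1]]);T[:3,3]=[.5643,-.126,.161]
im=cv2.imread("pics/n2.png");print(im[2:12,300:342,0].tolist()[1])
for z in (.072,.076): print("hub n2",at(w,320,3,z,T))
print("rest/bush n2",at(w,319.3,188,.041,T), "guide",at(w,300,101,.06,T),at(w,342,101,.06,T))
T2=tool()
for s in ((.5724,.018),(.574,.0145)): print(proj(w,np.r_[s,.074],T2))
# hub circle in current wrist view
k=cv2.imread("pics/k.png");cv2.imwrite("pics/k2.png",cv2.resize(k[100:400,170:470],None,fx=2,fy=2,interpolation=2))
```

```text
[125, 136, 136, 136, 139, 141, 141, 143, 145, 147, 147, 145, 132, 137, 229, 251, 250, 250, 251, 251, 252, 253, 253, 253, 254, 255, 253, 197, 155, 154, 157, 158, 157, 158, 156, 155, 155, 153, 153, 148, 136, 192]
hub n2 [0.57351202 0.01819825 0.072     ]
hub n2 [0.57342704 0.01711773 0.076     ]
rest/bush n2 [ 0.56365613 -0.12495371  0.041     ] guide [ 0.55332265 -0.0451582   0.06      ] [ 0.58703848 -0.04733974  0.06      ]
[305.03597067 229.79349464]
[306.86949204 232.7937694 ]
```

View pics/k2.png

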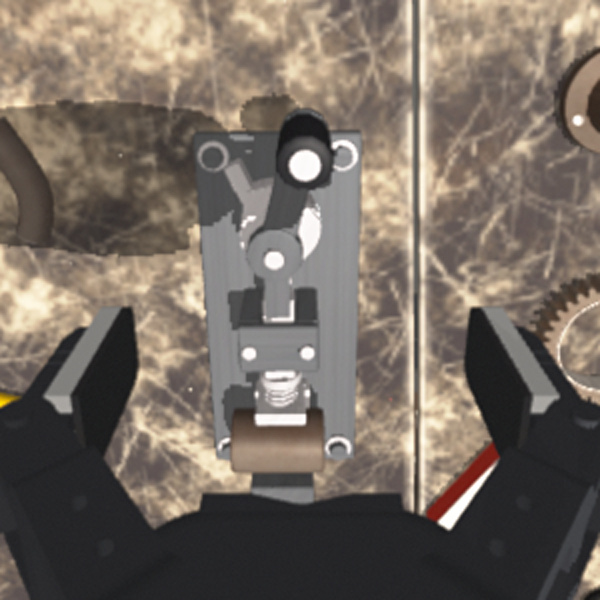

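The knob top is at crop (305,165) and the hub at (274,260). That puts the shaft at ≈ (0.5738, 0.0178) and the knob at (0.5935, 0.0797), 65 mm apart as specified. I'll go down and grip the knob.

play_rows --commands '[[[-1,0.05,0.0085,0,0],[-1,0.096,0.0085,0.05,0],[-1,0.096,0.0085,0.2,0],[-1,0.096,0.0085,0.35,0],[-1,0.096,0.0085,0.5,0],[-1,0.096,0.0085,0.56,0],[-1,0.096,0.0085,0.577,0],[-1,0.096,0.0085,0.577,0],[-1,0.096,0.0085,0.577,0]]]'

```text
clock: 15.57
tcp_pos: [0.5952, 0.082, 0.0848]
orientation: [2.291, 2.148, 0.002]
contact_force: [-0.3, -0.1, 0.1]
grip_width: 0.0854
gripper_force: 0.0
```

play_rows --commands '[[[0,0,0,0,0],[0.3,0,0,0,0],[0.5,0,0,0,0],[1,0,0,0,0],[1,0,0,0,0],[1,0,0,0,0],[1,0,0,0,0],[1,0,0,0,0],[1,0,0,0,0],[1,0,0,0,0],[1,0,0,0,0]]]' --grip_force 40

```text
clock: 16.48
tcp_pos: [0.5946, 0.0817, 0.0842]
orientation: [2.292, 2.148, 0.001]
contact_force: [-0.7, 0.0, 5.9]
grip_width: 0.023
gripper_force: 39.1
```

```bash
cat > crank.py <<'E'
import sys
from h import *
# usage: crank.py total_deg step_deg  -> rows (tool x,y scaled) along the circle from the present knob angle
C=np.array([.5738,.0178]);o=get_obs();T=tool(o);p=T[:2,3];d=p-C;a0=np.arctan2(d[1],d[0]);R0=.065
print("r",np.hypot(*d).round(4),"ang",np.degrees(a0).round(1),"z",T[2,3].round(4),"w",round(float(o["grip_width"]),4),"j",o["joints"].round(2),"t",round(float(o["clock"]),2))
F=o["contact_force"];er=d/np.hypot(*d);et=np.array([er[1],-er[0]]);print("F tang(cw)",-(F[:2]@et).round(2),"rad",(F[:2]@er).round(2),"z",F[2].round(1))
if len(sys.argv)>1:
    n=int(round(float(sys.argv[1])/float(sys.argv[2])));
    for i in range(1,n+1):
        a=a0-np.radians(i*float(sys.argv[2]));q=C+R0*np.array([np.cos(a),np.sin(a)])-p
        s=T[:2,:2].T@q/.2;print("[1,%.3f,%.3f,0,0],"%tuple(s),end="")
E
python3 crank.py 48 4
```

```text
r 0.0672 ang 72.0 z 0.0842 w 0.023 j [-0.69  0.61  0.61  1.89 -0.48  0.79  0.12] t 16.48
F tang(cw) 0.7 rad -0.22 z 5.9
[1,-0.017,0.019,0,0],[1,-0.025,0.040,0,0],[1,-0.034,0.061,0,0],[1,-0.045,0.081,0,0],[1,-0.057,0.100,0,0],[1,-0.070,0.118,0,0],[1,-0.085,0.136,0,0],[1,-0.101,0.152,0,0],[1,-0.118,0.167,0,0],[1,-0.136,0.181,0,0],[1,-0.155,0.193,0,0],[1,-0.174,0.205,0,0],
```

```bash
cat > crank.py <<'E'
import sys
from h import *
# crank.py commanded_deg total_deg step_deg [radial_fix_mm]: rows along the circle
C=np.array([.5745,.0199]);o=get_obs();T=tool(o);d=T[:2,3]-C
print("r",np.hypot(*d).round(4),"ang",np.degrees(np.arctan2(d[1],d[0])).round(1),"z",T[2,3].round(4),"j",o["joints"].round(2),"t",round(float(o["clock"]),2))
F=o["contact_force"];er=d/np.hypot(*d);et=np.array([er[1],-er[0]]);print("F resisting cw",-(F[:2]@et).round(2),"rad",(F[:2]@er).round(2),"z",F[2].round(1),"w",round(float(o["grip_width"]),4))
if len(sys.argv)>2:
    a0,tot,st=map(float,sys.argv[1:4]);fix=float(sys.argv[4])/1000 if len(sys.argv)>4 else 0
    e=lambda a:np.array([np.cos(np.radians(a)),np.sin(np.radians(a))]);n=int(round(tot/st))
    print(",".join("[1, %.3f, %.3f, 0, 0]"%tuple(T[:2,:2].T@((.065+fix)*e(a0-i*st)-.065*e(a0))/.2) for i in range(1,n+1)))
E
python3 crank.py 72 48 4
```

```text
r 0.065 ang 72.0 z 0.0842 j [-0.69  0.61  0.61  1.89 -0.48  0.79  0.12] t 16.48
F resisting cw 0.7 rad -0.22 z 5.9 w 0.023
[1, -0.006, 0.022, 0, 0],[1, -0.014, 0.043, 0, 0],[1, -0.024, 0.064, 0, 0],[1, -0.034, 0.084, 0, 0],[1, -0.046, 0.103, 0, 0],[1, -0.060, 0.121, 0, 0],[1, -0.075, 0.138, 0, 0],[1, -0.090, 0.155, 0, 0],[1, -0.107, 0.170, 0, 0],[1, -0.125, 0.184, 0, 0],[1, -0.144, 0.196, 0, 0],[1, -0.164, 0.208, 0, 0]
```

play_rows --commands '[[[1,-0.006,0.022,0,0],[1,-0.014,0.043,0,0],[1,-0.024,0.064,0,0],[1,-0.034,0.084,0,0],[1,-0.046,0.103,0,0],[1,-0.06,0.121,0,0],[1,-0.075,0.138,0,0],[1,-0.09,0.155,0,0],[1,-0.107,0.17,0,0],[1,-0.125,0.184,0,0],[1,-0.144,0.196,0,0],[1,-0.164,0.208,0,0]]]'

```text
clock: 17.48
tcp_pos: [0.6336, 0.0462, 0.0842]
orientation: [-2.292, -2.148, -0.0]
contact_force: [-3.7, -0.3, 6.7]
grip_width: 0.023
gripper_force: 39.5
```

```bash
python3 crank.py 24 36 3
```

```text
r 0.0647 ang 24.0 z 0.0842 j [-0.6   0.65  0.6   1.8  -0.48  0.84  0.18] t 17.48
F resisting cw 1.26 rad -3.54 z 6.7 w 0.023
[1, -0.015, 0.008, 0, 0],[1, -0.031, 0.014, 0, 0],[1, -0.047, 0.020, 0, 0],[1, -0.063, 0.025, 0, 0],[1, -0.080, 0.029, 0, 0],[1, -0.096, 0.033, 0, 0],[1, -0.113, 0.035, 0, 0],[1, -0.130, 0.037, 0, 0],[1, -0.147, 0.037, 0, 0],[1, -0.164, 0.037, 0, 0],[1, -0.181, 0.036, 0, 0],[1, -0.198, 0.034, 0, 0]
```

play_rows --commands '[[[1,-0.015,0.008,0,0],[1,-0.031,0.014,0,0],[1,-0.047,0.02,0,0],[1,-0.063,0.025,0,0],[1,-0.08,0.029,0,0],[1,-0.096,0.032,0,0],[1,-0.113,0.034,0,0],[1,-0.13,0.035,0,0],[1,-0.147,0.035,0,0],[1,-0.164,0.035,0,0],[1,-0.181,0.034,0,0],[1,-0.198,0.032,0,0]]]'

```text
clock: 18.48
tcp_pos: [0.6377, 0.0071, 0.0842]
orientation: [-2.291, -2.149, -0.002]
contact_force: [-1.3, 2.1, 7.0]
grip_width: 0.0231
gripper_force: 39.4
```

```bash
python3 crank.py -12 24 3
```

```text
r 0.0645 ang -11.5 z 0.0842 j [-0.53  0.66  0.6   1.8  -0.48  0.84  0.24] t 18.48
F resisting cw 1.8 rad -1.68 z 7.0 w 0.0231
[1, -0.017, -0.003, 0, 0],[1, -0.033, -0.007, 0, 0],[1, -0.050, -0.011, 0, 0],[1, -0.066, -0.017, 0, 0],[1, -0.082, -0.023, 0, 0],[1, -0.097, -0.030, 0, 0],[1, -0.112, -0.038, 0, 0],[1, -0.127, -0.047, 0, 0]
```

play_rows --commands '[[[1,-0.017,-0.003,0,0],[1,-0.033,-0.007,0,0],[1,-0.05,-0.011,0,0],[1,-0.066,-0.017,0,0],[1,-0.082,-0.023,0,0],[1,-0.097,-0.03,0,0],[1,-0.112,-0.038,0,0],[1,-0.127,-0.047,0,0]]]'

```text
clock: 19.15
tcp_pos: [0.6271, -0.0176, 0.0842]
orientation: [2.291, 2.149, 0.003]
contact_force: [-0.1, 2.5, 5.6]
grip_width: 0.0229
gripper_force: 39.2
```

```bash
python3 crank.py -36 15 2.5
python3 - <<'E'
from h import *
w=viewer.grab_frame("wrist"); T=tool()
for d in viewer.trace(w,"clamp_pad")[:1]: print(d["score"],d["rect"])
E
```

```text
r 0.0646 ang -35.5 z 0.0842 j [-0.5   0.64  0.6   1.82 -0.48  0.82  0.28] t 19.15
F resisting cw 1.95 rad -1.51 z 5.6 w 0.0229
[1, -0.012, -0.008, 0, 0],[1, -0.023, -0.016, 0, 0],[1, -0.034, -0.025, 0, 0],[1, -0.045, -0.034, 0, 0],[1, -0.055, -0.044, 0, 0],[1, -0.065, -0.054, 0, 0]
0.55 [223.2, 354.8, 240.7, 376.1]
```

```bash
for a in -36 -56 -76 -96 -116 -136 -156; do echo "== $a"; python3 crank.py $a 20 2.5|tail -1; done
```

```text
== -36
[1, -0.012, -0.008, 0, 0],[1, -0.023, -0.016, 0, 0],[1, -0.034, -0.025, 0, 0],[1, -0.045, -0.034, 0, 0],[1, -0.055, -0.044, 0, 0],[1, -0.065, -0.054, 0, 0],[1, -0.075, -0.065, 0, 0],[1, -0.084, -0.076, 0, 0]
== -56
[1, -0.008, -0.011, 0, 0],[1, -0.016, -0.023, 0, 0],[1, -0.024, -0.035, 0, 0],[1, -0.031, -0.048, 0, 0],[1, -0.037, -0.060, 0, 0],[1, -0.043, -0.073, 0, 0],[1, -0.048, -0.087, 0, 0],[1, -0.053, -0.100, 0, 0]
== -76
[1, -0.004, -0.014, 0, 0],[1, -0.007, -0.027, 0, 0],[1, -0.010, -0.041, 0, 0],[1, -0.012, -0.055, 0, 0],[1, -0.014, -0.069, 0, 0],[1, -0.015, -0.083, 0, 0],[1, -0.015, -0.098, 0, 0],[1, -0.015, -0.112, 0, 0]
== -96
[1, 0.001, -0.014, 0, 0],[1, 0.002, -0.028, 0, 0],[1, 0.004, -0.042, 0, 0],[1, 0.007, -0.056, 0, 0],[1, 0.010, -0.070, 0, 0],[1, 0.014, -0.084, 0, 0],[1, 0.019, -0.097, 0, 0],[1, 0.024, -0.110, 0, 0]
== -116
[1, 0.006, -0.013, 0, 0],[1, 0.012, -0.026, 0, 0],[1, 0.019, -0.038, 0, 0],[1, 0.026, -0.050, 0, 0],[1, 0.034, -0.062, 0, 0],[1, 0.042, -0.074, 0, 0],[1, 0.051, -0.085, 0, 0],[1, 0.060, -0.095, 0, 0]
== -136
[1, 0.010, -0.010, 0, 0],[1, 0.020, -0.020, 0, 0],[1, 0.031, -0.030, 0, 0],[1, 0.042, -0.038, 0, 0],[1, 0.053, -0.047, 0, 0],[1, 0.065, -0.055, 0, 0],[1, 0.077, -0.062, 0, 0],[1, 0.089, -0.069, 0, 0]
== -156
[1, 0.013, -0.006, 0, 0],[1, 0.026, -0.012, 0, 0],[1, 0.039, -0.017, 0, 0],[1, 0.052, -0.022, 0, 0],[1, 0.066, -0.026, 0, 0],[1, 0.080, -0.029, 0, 0],[1, 0.094, -0.032, 0, 0],[1, 0.108, -0.034, 0, 0]
```

play_rows --commands '[[[1,-0.012,-0.008,0,0],[1,-0.023,-0.016,0,0],[1,-0.034,-0.025,0,0],[1,-0.045,-0.034,0,0],[1,-0.055,-0.044,0,0],[1,-0.065,-0.054,0,0],[1,-0.075,-0.065,0,0],[1,-0.084,-0.076,0,0]]]'

```text
clock: 19.92
tcp_pos: [0.6113, -0.0333, 0.0842]
orientation: [2.29, 2.149, 0.004]
contact_force: [3.4, 4.0, 5.5]
grip_width: 0.0229
gripper_force: 39.2
```

```bash
python3 crank.py
```

```text
r 0.0646 ang -55.3 z 0.0842 j [-0.48  0.62  0.6   1.86 -0.48  0.8   0.31] t 19.92
F resisting cw 5.09 rad -1.3 z 5.5 w 0.0229
```

Now it is on the loaded rise at about 5 N. From here I'll take smaller steps.

play_rows --commands '[[[1,-0.008,-0.011,0,0],[1,-0.016,-0.023,0,0],[1,-0.024,-0.035,0,0],[1,-0.031,-0.048,0,0]]]'

```text
clock: 20.25
tcp_pos: [0.602, -0.0386, 0.0842]
orientation: [2.289, 2.149, 0.005]
contact_force: [6.0, 5.2, 2.5]
grip_width: 0.0232
gripper_force: 39.1
```

```bash
python3 crank.py; python3 crank.py -66 10 2.5|tail -1
```

```text
r 0.0647 ang -64.8 z 0.0842 j [-0.48  0.61  0.6   1.88 -0.47  0.79  0.32] t 20.25
F resisting cw 7.61 rad -2.14 z 2.5 w 0.0232
[1, -0.006, -0.013, 0, 0],[1, -0.012, -0.026, 0, 0],[1, -0.017, -0.039, 0, 0],[1, -0.022, -0.052, 0, 0]
```

play_rows --commands '[[[1,-0.004,-0.009,0,0],[1,-0.008,-0.018,0,0],[1,-0.012,-0.026,0,0]]]'

```text
clock: 20.5
tcp_pos: [0.5967, -0.0409, 0.0843]
orientation: [2.289, 2.148, 0.005]
contact_force: [6.0, 5.1, 2.5]
grip_width: 0.0229
gripper_force: 39.1
```

```bash
python3 crank.py; python3 crank.py -71 10 2|tail -1
```

```text
r 0.0647 ang -69.9 z 0.0843 j [-0.48  0.6   0.61  1.9  -0.47  0.79  0.32] t 20.5
F resisting cw 7.36 rad -2.75 z 2.5 w 0.0229
[1, -0.004, -0.011, 0, 0],[1, -0.008, -0.021, 0, 0],[1, -0.011, -0.032, 0, 0],[1, -0.014, -0.043, 0, 0],[1, -0.017, -0.054, 0, 0]
```

play_rows --commands '[[[1,-0.004,-0.011,0,0],[1,-0.008,-0.021,0,0],[1,-0.011,-0.032,0,0],[1,-0.014,-0.043,0,0],[1,-0.017,-0.054,0,0]]]'

```text
clock: 20.92
tcp_pos: [0.5863, -0.0438, 0.0843]
orientation: [2.288, 2.147, 0.006]
contact_force: [8.7, 3.0, -1.0]
grip_width: 0.0235
gripper_force: 39.1
```

```bash
python3 crank.py; python3 crank.py -81 10 2|tail -1
```

```text
r 0.0648 ang -79.5 z 0.0843 j [-0.48  0.59  0.61  1.92 -0.47  0.77  0.33] t 20.92
F resisting cw 9.07 rad -1.36 z -1.0 w 0.0235
[1, -0.002, -0.011, 0, 0],[1, -0.004, -0.022, 0, 0],[1, -0.006, -0.034, 0, 0],[1, -0.007, -0.045, 0, 0],[1, -0.008, -0.056, 0, 0]
```

play_rows --commands '[[[1,-0.002,-0.011,0,0],[1,-0.004,-0.022,0,0],[1,-0.005,-0.028,0,0]]]'

```text
clock: 21.17
tcp_pos: [0.5805, -0.0446, 0.0843]
orientation: [2.289, 2.147, 0.005]
contact_force: [8.2, 2.9, 0.5]
grip_width: 0.0232
gripper_force: 39.2
```

```bash
python3 crank.py; python3 crank.py -86 10 2|tail -1
```

```text
r 0.0648 ang -84.7 z 0.0843 j [-0.48  0.58  0.61  1.94 -0.47  0.77  0.33] t 21.17
F resisting cw 8.48 rad -2.1 z 0.5 w 0.0232
[1, -0.001, -0.011, 0, 0],[1, -0.002, -0.023, 0, 0],[1, -0.003, -0.034, 0, 0],[1, -0.003, -0.045, 0, 0],[1, -0.003, -0.057, 0, 0]
```

play_rows --commands '[[[1,-0.001,-0.011,0,0],[1,-0.002,-0.023,0,0],[1,-0.003,-0.028,0,0]]]'

```text
clock: 21.42
tcp_pos: [0.5741, -0.045, 0.0842]
orientation: [2.29, 2.148, 0.004]
contact_force: [2.8, 3.1, 6.6]
grip_width: 0.0228
gripper_force: 39.6
```

```bash
python3 crank.py; python3 crank.py -91 10 2|tail -1
```

```text
r 0.0649 ang -90.4 z 0.0842 j [-0.49  0.57  0.61  1.95 -0.47  0.76  0.33] t 21.42
F resisting cw 2.77 rad -3.1 z 6.6 w 0.0228
[1, -0.000, -0.011, 0, 0],[1, -0.000, -0.023, 0, 0],[1, 0.000, -0.034, 0, 0],[1, 0.001, -0.045, 0, 0],[1, 0.002, -0.057, 0, 0]
```

The load fell from 8.5 N to 2.8 N, so the dwell begins at about −88°. I'll advance about 12° to sit well inside its 31°.

play_rows --commands '[[[1,0,-0.011,0,0],[1,0,-0.023,0,0],[1,0,-0.034,0,0]]]'

```text
clock: 21.67
tcp_pos: [0.5673, -0.0446, 0.0842]
orientation: [2.29, 2.148, 0.004]
contact_force: [5.3, 2.3, 3.2]
grip_width: 0.0229
gripper_force: 39.6
```

play_rows --commands '[[[1,0.001,-0.011,0,0],[1,0.002,-0.023,0,0],[1,0.003,-0.034,0,0],[1,0.003,-0.034,0,0],[1,0.003,-0.034,0,0]]]'

```text
clock: 22.08
tcp_pos: [0.5601, -0.0434, 0.0842]
orientation: [2.29, 2.148, 0.003]
contact_force: [3.3, 3.7, 6.0]
grip_width: 0.023
gripper_force: 39.7
```

```bash
python3 crank.py
```

```text
r 0.0649 ang -102.9 z 0.0842 j [-0.5   0.55  0.61  1.98 -0.46  0.74  0.33] t 22.08
F resisting cw 2.4 rad -4.34 z 6.0 w 0.023
```

The crank is in mid-dwell with a low load. I'll let go, lift, and check that it stays.

play_rows --commands '[[[0.5,0,0,0,0],[0,0,0,0,0],[-0.5,0,0,0,0],[-1,0,0,0,0],[-1,0,0,0,0],[-1,0,0,0,0],[-1,0,0,-0.1,0],[-1,0,0,-0.3,0],[-1,0,0,-0.5,0],[-1,0,0,-0.7,0],[-1,0,0,-0.7,0],[-1,0,0,-0.7,0]]]'

```text
clock: 23.08
tcp_pos: [0.5603, -0.0441, 0.226]
orientation: [2.29, 2.147, 0.006]
contact_force: [0.4, 0.3, -1.0]
grip_width: 0.0856
gripper_force: 0.0
```

play_rows --commands '[[[-1,-0.3,0,0,0],[-1,-0.5,0,0,0],[-1,-0.5,0,0,0],[-1,-0.5,0,0,0],[-1,-0.5,0,0,0]]]'

```text
clock: 23.5
tcp_pos: [0.5513, -0.1446, 0.2224]
orientation: [-2.294, -2.144, 0.003]
contact_force: [0.6, 0.3, -0.5]
grip_width: 0.0852
gripper_force: 0.0
```

Run:
```python
from h import *
o=get_obs();T=tool(o);w=viewer.grab_frame("wrist");s=viewer.grab_frame("side");print(T[:3,3].round(3))
for n,fr,TT in (("wrist",w,T),("side",s,None)):
    for d in viewer.trace(fr,"crank_knob")[:2]:
        m=d["pixels"];ys,xs=np.nonzero(m);p=at(fr,xs.mean(),ys.mean(),.098,TT);q=p[:2]-[.5738,.0178]
        print(n,round(d["score"],2),np.round(d["rect"]),fr["pixels"][m].mean(0).round(),p.round(4),"r",np.hypot(*q).round(4),"ang",np.degrees(np.arctan2(q[1],q[0])).round(1))
    for d in viewer.trace(fr,"bush")[:5]:
        m=d["pixels"];c=fr["pixels"][m].mean(0)
        if c[2]>c[0]*.4:
            ys,xs=np.nonzero(m);print(n,"bush",round(d["score"],2),np.round(d["rect"]),at(fr,xs.mean(),ys.mean(),.041,TT).round(4))
save(w,"end.png")
```

```text
[ 0.551 -0.145  0.222]
wrist 0.68 [311.  57. 339.  94.] [71. 69. 70.] [ 0.5602 -0.0443  0.098 ] r 0.0635 ang -102.3
wrist 0.33 [409. 176. 472. 259.] [220. 204. 197.] [ 0.6756 -0.1875  0.098 ] r 0.2291 ang -63.6
wrist bush 0.71 [304. 141. 357. 176.] [ 0.5631 -0.1274  0.041 ]
side 0.56 [313. 205. 320. 222.] [45. 41. 39.] [ 0.5608 -0.0458  0.098 ] r 0.0649 ang -101.6
side bush 0.63 [314. 206. 333. 217.] [ 0.5534 -0.1359  0.041 ]
```

View pics/end.png

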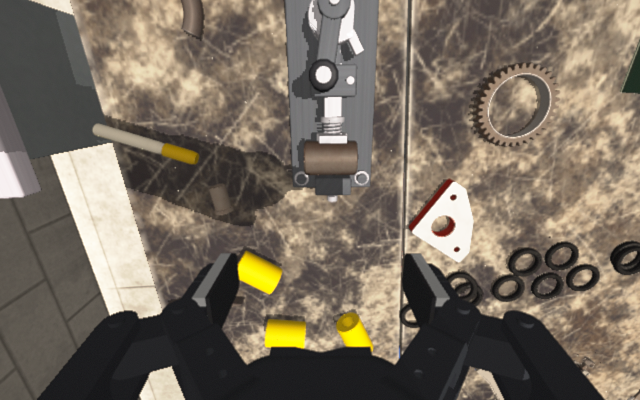

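The knob, at (323,75), has stayed at −102° since release, so the crank is holding in the dwell. The bush, at (330,157), is clamped against the anvil, having moved about 2.5 mm towards it, and the robot touches nothing. I'm handing in the job.

```bash
python3 -c "
from bench import r
print(r.hand_in())"
```

```text
the job is handed in; nothing more can be done
None
```

The bush is clamped between the pad and the anvil, and the crank stayed in mid-dwell when I let go. The job is handed in at about 24 s on the robot clock; no verdict came back.

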